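# Raise the safety window to the pointer

### The job

Push the clear sliding window of the safety enclosure up from beneath its lip, with the fingers, until the lip is level with the pointer on the side post (the pointer's tip points at the end of the lip), and leave it standing there. Do not grip the lip, and leave the pointer and the things on the bench around the enclosure where they are.

Things in the scene. Friction and masses are not known exactly. Their poses are not given: they have to be found in the camera images.
- enclosure: Fixed safety enclosure, white posts and clear panels, 400 mm wide, 420 deep, 355 high. Origin on the bench, mid-width, at the foot of its front; x into it (away from the robot), y left, z up. The front is a plane through the origin leaning back 45 deg from vertical, between side posts (30 mm wide, centred 185 mm left and right, 12 mm proud). Its bottom 130 mm is a flat panel; the window is above.
- window (a joint): How far the clear window has been slid up the slope, in m: 0 shut, 0.18 top stop. It is counterweighted: it stays wherever it is left, and takes about 2 to 5 N along the slope to slide either way. On top of its lip lies a thin black rubber strip, 4 mm high, set back 13 mm from the lip's outer face.
- lip_front (a point): Mid-length, mid-thickness of the outer (robot-side) face of the window's lip: a straight grey bar 320 mm long (y), 20 mm thick (z), sticking out squarely 45 mm from the glass; its underside is 10 mm below the point along z. Axes: z up the slope (sliding direction), x squarely into the window, y left. Shut, it is 160 mm up the slope and 51 mm out of the front plane; below it the front is flat.
- pointer_tip (a point): Tip of the black cone-shaped pointer, clamped on the right-hand (-y) side post as seen by the robot; it points left at the lip's end, 6 mm beyond it. The clamp is 34 x 26 mm, stands out 36 mm from the front plane. Same axes as lip_front: the lip is level with the pointer when lip_front and pointer_tip agree along z (up the slope).
- lattice: Bystander: crystal lattice model of steel balls and rods, 88 mm cube, loose, left of the enclosure's front. Origin under its centre.
- meter: Bystander: black hand meter lying on its back, 130 x 85 x 46 mm, loose, right of the enclosure's front. Origin under its centre.
- carton: Bystander: small cardboard box 90 x 60 x 50 mm, loose, beside the enclosure on the left, farther from the robot than the lattice model. Origin under its centre.

How it is judged (in metres and radians):
On the way:
1. the fingers push the window up by its lip, past 45 mm open (contact force between the fingers and window_c2 above 0.5 N and value of joint window above 0.045 m), for 0.1 s.
At the end, for the whole second after the job is handed in: The window stands still with the middle of its lip within 10 mm of the pointer's tip, measured up the slope; the pointer is within 8 mm and each bystander within 25 mm of where it was (z of lip_front in the frame of pointer_tip between -0.01 and 0.01 m and velocity of joint window between -0.005 and 0.005 m/s and distance of pointer_tip from where it was at the start of the episode below 0.008 m and distance of each of lattice, meter, carton from where it was at the start of the episode below 0.025 m); the robot touches nothing.
It fails at once if the lip is pinched: fingers press its underside and the rib on its top at once (contact force between the fingers and window_c2 above 1.5 N and contact force between the fingers and window_c3 above 1.5 N).
It fails at once if the pointer is shifted by more than 8 mm (distance of pointer_tip from where it was at the start of the episode above 0.008 m).
It fails at once if the ball-and-rod lattice model is moved or lifted by more than 25 mm (distance of lattice from where it was at the start of the episode above 0.025 m).
It fails at once if the hand meter is moved or lifted by more than 25 mm (distance of meter from where it was at the start of the episode above 0.025 m).
It fails at once if the small carton is moved or lifted by more than 25 mm (distance of carton from where it was at the start of the episode above 0.025 m).
It also fails if it takes over 35 s, if anything falls off the work surface, if the arm or the gripper's body presses on something with over 40 N, if the wrist force passes 120 N, or if a joint passes its speed limit or range.

### The arm

A 6-joint arm with a two-finger parallel gripper is mounted at the origin on the work surface. World frame = base frame: x ahead of the robot, y to its left, z up, the work surface at z = 0. Lengths are in mm, angles in rad, forces in N, time in s.
With the tool pointing down it reaches from about 275 to 850 mm from the base axis. Payload 5.2 kg.
Tool frame: the origin (TCP) lies between the finger pads; the fingertips stand 22 mm ahead of it and the grasp point (between the pads) lies 3 mm ahead of it; z points along the fingers, y is the direction in which the jaws open and shut (so a half turn about z gives the same grasp; the last joint's range is limited). The gripper opens to 85 mm and grips with 20 to 120 N. Pads are 22 mm wide; open, the fingers measure 114 mm over their backs; the gripper's body (76 mm by 85 mm) begins 54 mm behind the grasp point. The pads swing forward as they close: fully open they stand 13 mm farther back than shut.
Start: joints at [0.926, 0.259, 1.535, -0, 1.348, -0.203], TCP at [235.142, 497.206, 253.31] pointing down, gripper open.
Joint ranges: [-3.14, 3.14], [-0.91, 2.08], [0.19, 2.58], [-1.22, 4.36], [0.22, 2.71], [-3.12, 3.12]. Speed limits (rad/s): [2.57, 2.57, 3.14, 3.14, 3.14, 3.14].

### API

Orientations are given as a 3x3 rotation matrix whose columns are the frame's x, y, z axes.
In Python, from workcell import telemetry, cams, close_job gives the robot as it stands.
- The arm moves only by the tool apply_moves, never from a script. Its arguments are lists of equal length, an entry for each row: "jaw": the gripper's target within -1 to 1 (fully open at 1, half-way at 0, shut at -1); "offset": the shift along the tool's x, y, z in mm, a list of three; "yaw": the turn about the tool's z in rad. In form: {"jaw": [jaw, ...], "offset": [[x, y, z], ...], "yaw": [yaw, ...]}. A call has 1 to 12 rows; each row is the pose to reach, as a shift and turn from the pose commanded when the call began, along the tool's axes at that moment; what a row does not reach only later rows make up. A row lasts 1/12 s, in which the tool goes at most 41.7 mm and 7.16 degrees, less where a joint would pass 70% of its speed; a pose out of reach is approached as far as the arm can. A call with a gripper value outside its range is refused whole. The fingers move at their own pace and stop on an object; "newtons" is the grip in N (left out, the last holds). Time passes only in rows, so rows that repeat a pose let the fingers close. It gives the time, the measured TCP pose, the force and the opening at its end, in the units of the state.
- telemetry.get_state(): the state, without advancing time (a new reading comes with each control period).
- cams.grab_frame(name): name is "scene" or "side" or "wrist"; returns (picture, depth): 480x640x3 uint8, blue, green, red; 480x640 float32, mm along the optical axis (not along the pixel's ray), 0 where there is no reading.
- cams.camera_model(name): a dict with "fx", "fy", "cx", "cy" (pixels), "T" (4x4, takes a point from camera to world coordinates). Camera axes: x right, y down, z forward; pixel columns grow to the right and rows downward; lengths in mm; the calibration is good to about 2 mm. The wrist camera is an equidistant fisheye: a pixel r from the principal point sees the ray r / f radians off the axis. A picture is of the moment at which its call begins: read the wrist's pose just before it. camera_model takes no time and is no camera call; for the wrist camera it gives the pose at the moment of the call.
- close_job(): hands the job in, once; it reports no verdict.
The state is a dict: "time": time; "joint_positions": joint angles; "qvel": joint speeds; "tau": joint torques, N m; "tcp_pos": TCP position; "orientation": TCP orientation; "force": force on the tool from outside, world axes, zero at the start; "ft_torque": the same for the moment, N m; "finger_gap": finger opening in mm.
Only numpy, scipy, OpenCV 4.12 (cv2) and the standard library are available. Lean on these libraries where they do the work, as an engineer would, in place of code of your own. Each camera call takes 0.05 s, during which the arm holds its last target.

## Working session

There is one attempt and no reset: what is moved stays moved. The work goes in short steps, Python scripts to look and compute and a tool call to move; the robot and the scene stay as the last step left them, time stands still between calls to the robot, and variables do not carry over. Pictures are saved under pics/ and viewed, and the job is handed in when it is done.

Besides the shell and the picture viewer there is one more tool, called after ">>>" as name([rows], argument=value, ...), one row to a line, values as JSON. apply_moves: Moves the arm, as the interface text tells. Its arguments: {"type":"object","properties":{"jaw":{"type":"array","items":{"type":"number"}},"offset":{"type":"array","items":{"type":"array","items":{"type":"number"}}},"yaw":{"type":"array","items":{"type":"number"}},"newtons":{"type":"number"}},"required":["jaw","offset","yaw"]}

```bash
mkdir -p pics; ls; python3 - <<'E'
from workcell import telemetry, cams
import cv2, numpy as np
s=telemetry.get_state()
print(s)
for n in ("scene","side"):
    p,d=cams.grab_frame(n); cv2.imwrite(f"pics/{n}0.png",p); np.save(f"pics/{n}0.npy",d)
    m=cams.camera_model(n); print(n,m)
E
```

```text
pics
{'time': 0.0, 'joint_positions': array([ 9.26223227e-01,  2.59340246e-01,  1.53612879e+00, -2.78690680e-05,
        1.34798764e+00, -2.02789889e-01]), 'qvel': array([ 0.00045403, -0.00056847, -0.00042298, -0.00102914, -0.00029435,
       -0.00190978]), 'tau': array([ 1.11050907e-03, -4.46043599e+01, -2.90578455e+01, -4.24100426e-04,
        1.15766516e-02,  1.63567336e-06]), 'tcp_pos': array([234.82468786, 496.78950608, 252.4577962 ]), 'orientation': array([[-9.03993138e-01,  4.27545554e-01, -1.09828091e-03],
       [ 4.27546822e-01,  9.03991950e-01, -1.50634445e-03],
       [ 3.48806231e-04, -1.83129156e-03, -9.99998262e-01]]), 'force': array([ 0.17339818, -0.92116469,  0.20597971]), 'ft_torque': array([ 0.00555621, -0.00164757,  0.05818361]), 'finger_gap': 85.2535343834503}
scene {'fx': 476.83414485761006, 'fy': 476.83414485761006, 'cx': 318.179883067882, 'cy': 236.26372410373037, 'T': array([[ 9.64421178e-01, -1.81196793e-01,  1.92508476e-01,
         3.18449359e+02],
       [-2.63603651e-01, -7.14511010e-01,  6.48064142e-01,
        -5.77834145e+02],
       [ 2.01222814e-02, -6.75752720e-01, -7.36853686e-01,
         7.95804561e+02],
       [ 0.00000000e+00,  0.00000000e+00,  0.00000000e+00,
         1.00000000e+00]])}
side {'fx': 484.4331540234996, 'fy': 484.4331540234996, 'cx': 318.68027324168867, 'cy': 245.04398139461432, 'T': array([[ 6.76312935e-01, -5.35599767e-01,  5.05701200e-01,
        -4.77043280e+01],
       [-7.36524752e-01, -4.80982033e-01,  4.75591814e-01,
        -5.10847446e+02],
       [-1.14936735e-02, -6.94110346e-01, -7.19776856e-01,
         9.17237283e+02],
       [ 0.00000000e+00,  0.00000000e+00,  0.00000000e+00,
         1.00000000e+00]])}
```

View pics/scene0.png

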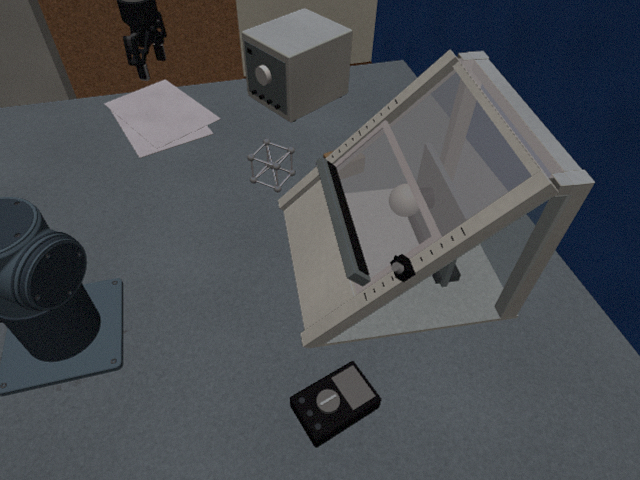

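View pics/side0.png

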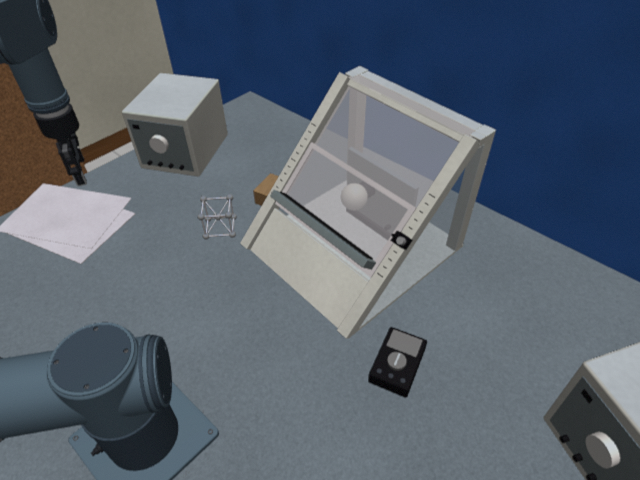

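The scene view shows the enclosure (front foot from about (281,205) to (304,344)), the lip from (321,158) to (365,283), the pointer clamp at (402,267), the lattice at (272,166) and the meter at (335,402). The side view shows the lip from (277,196) to (372,264), the clamp at (401,240) and the carton at (266,188). I'll zoom in.

```bash
python3 - <<'E'
import cv2
a=cv2.imread("pics/scene0.png")[145:355,260:460]; cv2.imwrite("pics/sc_z.png",cv2.resize(cv2.convertScaleAbs(a[:150],alpha=1.6),None,fx=4,fy=4,interpolation=cv2.INTER_CUBIC))
cv2.imwrite("pics/sc_z2.png",cv2.resize(cv2.convertScaleAbs(a[40:],alpha=1.3),None,fx=3.4,fy=3.4,interpolation=cv2.INTER_CUBIC))
a=cv2.imread("pics/side0.png")[180:340,235:425]; cv2.imwrite("pics/si_z.png",cv2.resize(cv2.convertScaleAbs(a,alpha=1.5),None,fx=3.7,fy=3.7,interpolation=cv2.INTER_CUBIC))
E
```

```text
(no output)
```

View pics/sc_z.png

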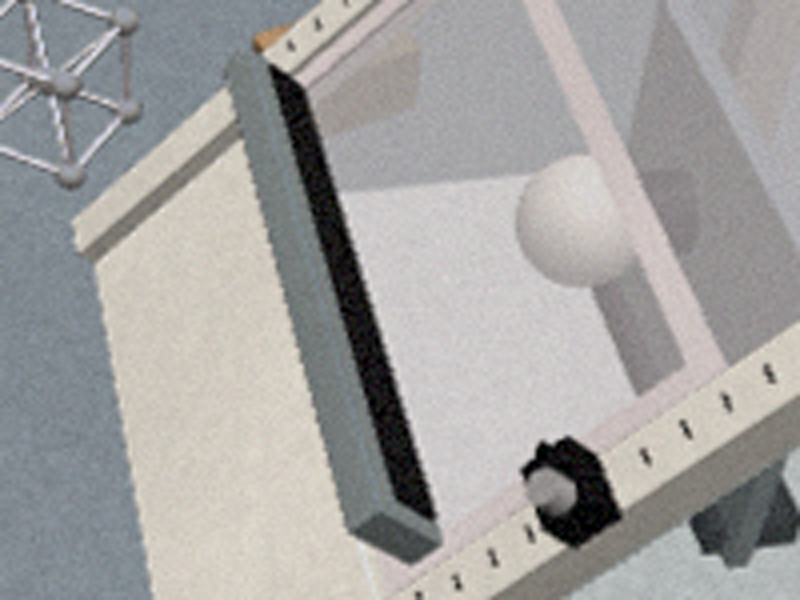

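View pics/sc_z2.png

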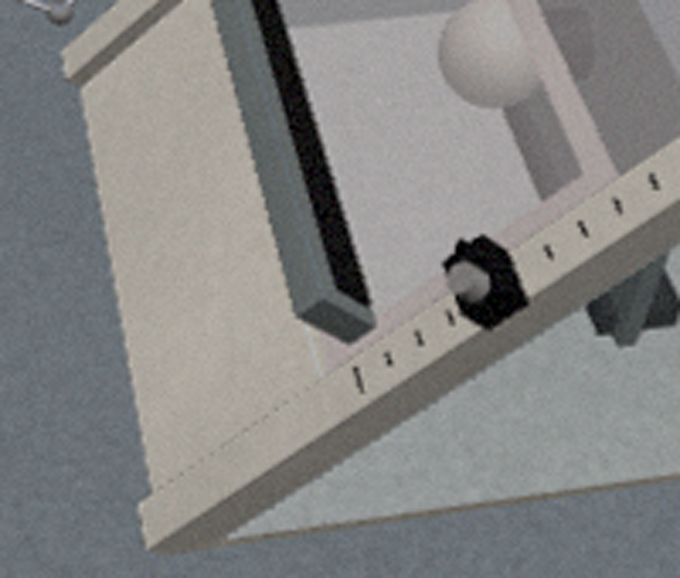

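View pics/si_z.png

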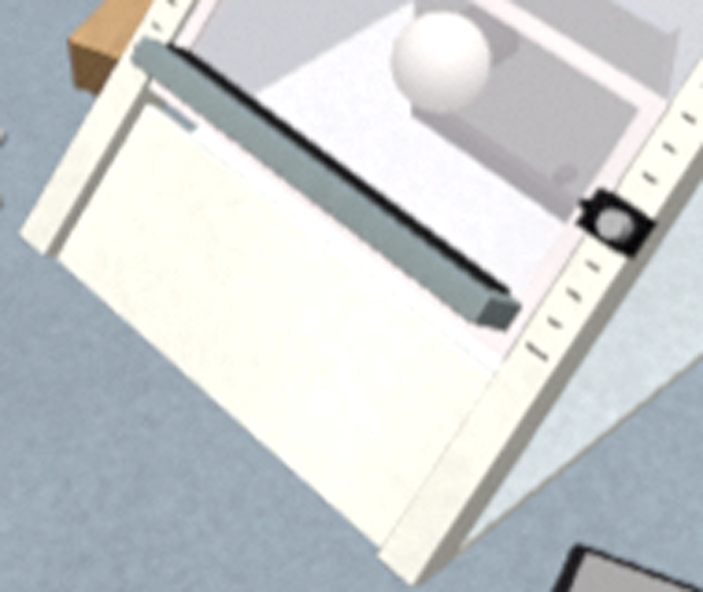

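```bash
cat > h.py <<'E'
import numpy as np
from workcell import telemetry, cams
M={n:cams.camera_model(n) for n in("scene","side")}
def ray(n,p):
    m=M[n];d=np.array([(p[0]-m["cx"])/m["fx"],(p[1]-m["cy"])/m["fy"],1.]);return m["T"][:3,3],m["T"][:3,:3]@d
def onz(n,p,z=0):
    o,d=ray(n,p);return o+d*(z-o[2])/d[2]
def tri(p,q):
    o1,d1=ray("scene",p);o2,d2=ray("side",q);d1=d1/np.linalg.norm(d1);d2=d2/np.linalg.norm(d2)
    A=np.array([d1,-d2]).T;t=np.linalg.lstsq(A,o2-o1,rcond=None)[0]
    a=o1+t[0]*d1;b=o2+t[1]*d2;return (a+b)/2,np.linalg.norm(a-b)
def proj(n,X):
    m=M[n];c=np.linalg.inv(m["T"])@np.append(X,1);return np.array([m["fx"]*c[0]/c[2]+m["cx"],m["fy"]*c[1]/c[2]+m["cy"]])
E
python3 - <<'E'
from h import *
np.set_printoptions(precision=1,suppress=True)
s1=lambda x,y:(x/4+260-.4,y/4+145-.4); s2=lambda x,y:(x/3.4+260-.35,y/3.4+185-.35); d=lambda x,y:(x/3.7+235-.36,y/3.7+180-.36)
for nm,a,b in (("footL",s1(95,262),d(60,255)),("footR",s2(150,490),d(380,555))):
    print(nm,onz("scene",a),onz("side",b),tri(a,b))
for nm,a,b in (("footRout",s2(148,550),d(415,583)),("footLout",s1(75,222),d(20,233))): print(nm,tri(a,b),onz("scene",a),onz("side",b))
for nm,a,b in (("lipR far-top",s1(440,540),d(520,300)),("lipR out-top",s1(378,512),d(485,292)),("lipR outbot",s1(350,530),d(475,322)),
  ("lipR inbot",s1(415,563),d(508,332)),("tip",s1(522,470),d(579,208))): print(nm,tri(a,b))
E
```

```text
footL [468.3 224.   -0. ] [468.7 218.7   0. ] (array([466.3, 215.6,   6.2]), np.float64(3.14431444811008))
footR [ 435.9 -103.8    0. ] [ 430.  -114.9    0. ] (array([ 433.8, -109.1,   -0.9]), np.float64(10.76839707477759))
footRout (array([ 423.8, -147.1,   10.8]), np.float64(1.6095655857358684)) [ 425.6 -140.3    0. ] [ 429.  -143.6    0. ]
footLout (array([462.5, 254.1,   4.6]), np.float64(2.6939574097744217)) [464.  260.8   0. ] [464.1 256.3   0. ]
lipR far-top (array([ 552. , -115.2,  131.3]), np.float64(0.5341381934315219))
lipR out-top (array([ 523.2, -110.5,  156.6]), np.float64(2.0859338350961893))
lipR outbot (array([ 509.9, -113.5,  147.9]), np.float64(3.138409995554845))
lipR inbot (array([ 541.9, -114.8,  114.1]), np.float64(4.71191095424001))
tip (array([ 573.2, -135.3,  201.6]), np.float64(5.552966341890208))
```

```bash
python3 - <<'E'
import cv2,numpy as np
a=cv2.imread("pics/scene0.png")[245:293,375:423]; b=cv2.imread("pics/side0.png")[220:260,375:423]
f=lambda a:cv2.resize(np.clip(a.astype(float)*1.0,0,90).astype(np.uint8)*2,(390,int(390*a.shape[0]/a.shape[1])),interpolation=cv2.INTER_NEAREST)
A=f(a);B=f(b);B=cv2.copyMakeBorder(B,0,A.shape[0]-B.shape[0],10,0,cv2.BORDER_CONSTANT)
cv2.imwrite("pics/tipz.png",np.hstack([A,B]))
E
```

```text
(no output)
```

View pics/tipz.png

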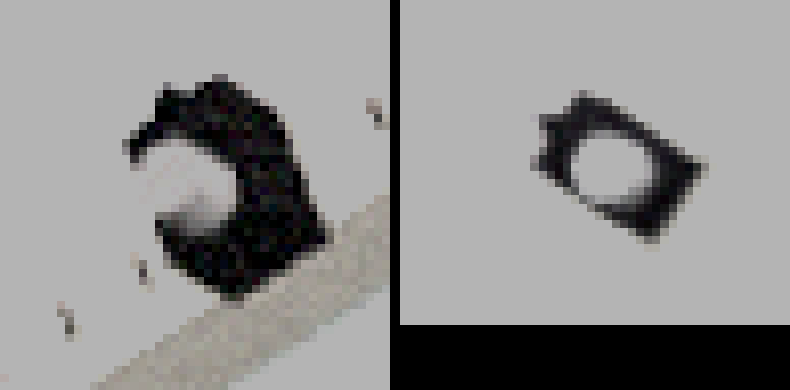

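>>> apply_moves([
  [0,0,0],
  [0,-40,0],
  [-30,-70,0],
  [-60,-100,0],
  [-90,-130,0],
  [-120,-160,0],
  [-150,-190,0],
  [-180,-220,0],
  [-210,-250,0],
  [-240,-280,0],
  [-270,-300,0],
  [-270,-300,0],
], jaw=[-1,-1,-1,-1,-1,-1,-1,-1,-1,-1,-1,-1], yaw=[-0.1,-0.2,-0.3,-0.342,-0.342,-0.342,-0.342,-0.342,-0.342,-0.342,-0.342,-0.342])

```text
time: 1.1
tcp_pos: [354.3, 104.2, 253.5]
orientation: [[-0.994, 0.108, 0.003], [0.108, 0.994, -0.003], [-0.003, -0.003, -1.0]]
force: [1.3, 0.3, 0.2]
finger_gap: -0.3
```

In the contrast-stretched zoom, the cone's tip sticks out of the clamp's left edge at about scene (395,257) and side (392,234.5).

```bash
cat >> h.py <<'E'
E
python3 - <<'E'
from h import *
import cv2
np.set_printoptions(precision=1,suppress=True)
th=-0.1;O=np.array([450,57,0.]);ex=np.array([np.cos(th),np.sin(th),0]);ey=np.array([-np.sin(th),np.cos(th),0]);ez=np.array([0,0,1.])
up=(ex+ez)/2**.5;out=(ez-ex)/2**.5
def enc(X): X=X-O; return np.array([X@up,X@ey,X@out])
def wor(s,y,o): return O+s*up+y*ey+o*out
for a,b in (((395.1,256.7),(392.2,234.5)),((394.5,256.5),(391.8,235))):
    X,g=tri(a,b);print(X,g,enc(X))
    for n,p in(("scene",a),("side",b)):
        o,d=ray(n,p); t=(-166-(o-O)@ey)/(d@ey); print(n,enc(o+t*d))
# lip right end predicted vs
for w in (0,5):
  for s,o in((150,51),(170,51),(170,6),(150,6)):
    print(w,s,o,proj("scene",wor(s+w,-160,o)),proj("side",wor(s+w,-160,o)),proj("scene",wor(s+w,160,o)),proj("side",wor(s+w,160,o)))
s=telemetry.get_state();print(s['tcp_pos'],s['force'])
p,d=cams.grab_frame("wrist");cv2.imwrite("pics/w1.png",p)
p,d=cams.grab_frame("side");cv2.imwrite("pics/s1.png",p)
print(cams.camera_model("wrist"))
E
```

```text
[ 584.3 -128.8  198.3] 2.3449880904438722 [ 247.9 -171.4   32.6]
scene [ 246.1 -166.    27.3]
side [ 245.8 -166.    19.2]
[ 583.4 -128.3  197.8] 3.290276926959208 [ 246.9 -171.    32.9]
scene [ 245.8 -166.    28.6]
side [ 244.5 -166.    19.5]
0 150 51 [342.5 278.8] [359.2 268.4] [313.  162.5] [267.2 196.1]
0 170 51 [351.2 272.8] [364.3 260.6] [319.6 156.7] [271.3 189.2]
0 170 6 [367.5 281.8] [373.7 263.1] [333.5 166.9] [282.3 193.5]
0 150 6 [359.  287.6] [368.8 270.6] [327.  172.5] [278.3 200.2]
5 150 51 [344.7 277.3] [360.5 266.4] [314.7 161. ] [268.3 194.4]
5 170 51 [353.3 271.2] [365.5 258.6] [321.3 155.2] [272.3 187.4]
5 170 6 [369.7 280.4] [374.9 261.2] [335.1 165.5] [283.3 191.8]
5 150 6 [361.1 286.2] [370.  268.7] [328.6 171.1] [279.3 198.5]
[354.3 104.2 253.5] [1.3 0.3 0.2]
{'fx': 371.64829954431775, 'fy': 371.64829954431775, 'cx': 319.5326812866474, 'cy': 246.10050405049375, 'T': array([[  0.1,   1. ,   0.3, 278.9],
       [  1. ,  -0.1,  -0. , 117.3],
       [ -0. ,   0.3,  -1. , 372.5],
       [  0. ,   0. ,   0. ,   1. ]])}
```

View pics/w1.png

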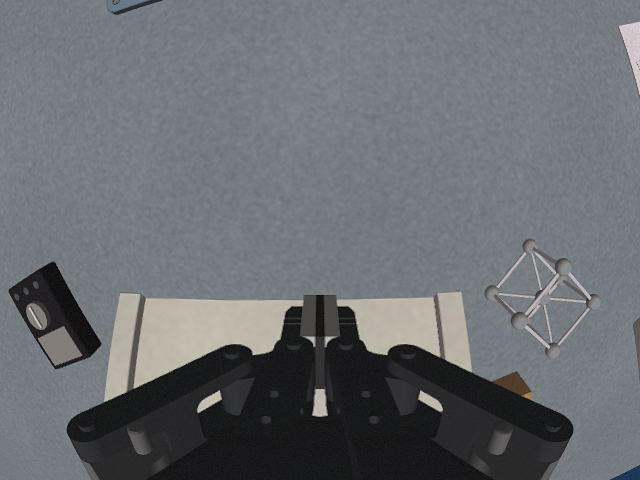

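View pics/s1.png

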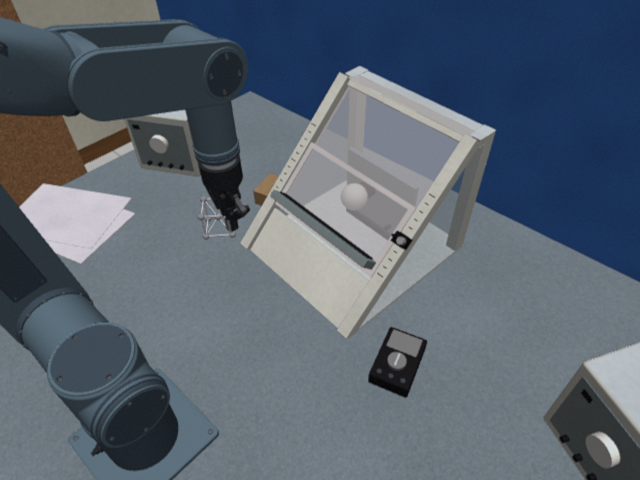

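The wrist view shows the enclosure front squarely ahead, with the lattice and meter clear to either side. I'll go to just in front of and below the lip's lower edge.

>>> apply_moves([
  [-20,-10,25],
  [-45,-20,50],
  [-75,-30,75],
  [-100,-40,95],
  [-121,-40,104],
  [-121,-40,104],
], jaw=[-1,-1,-1,-1,-1,-1], yaw=[0,0,0,0,0,0])

```text
time: 1.7
tcp_pos: [469.2, 59.7, 146.8]
orientation: [[-0.995, 0.099, -0.002], [0.099, 0.995, 0.001], [0.002, 0.0, -1.0]]
force: [0.1, -0.1, 0.5]
finger_gap: -0.0
```

```bash
python3 - <<'E'
from h import *
import cv2
s=telemetry.get_state();print(s['tcp_pos'],s['force'])
for n in("side","scene"):
    p,d=cams.grab_frame(n);cv2.imwrite(f"pics/{n}2.png",cv2.resize(p[100:350,200:500],None,fx=2,fy=2))
E
```

```text
[469.15149049  59.70302554 146.75924973] [ 0.13518681 -0.05469391  0.50962996]
```

View pics/side2.png

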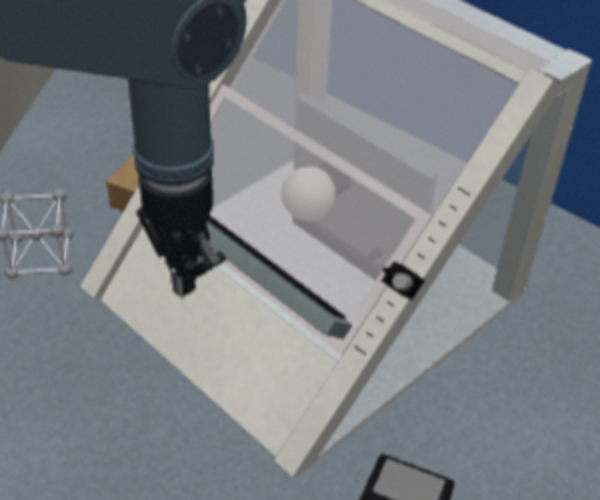

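View pics/scene2.png

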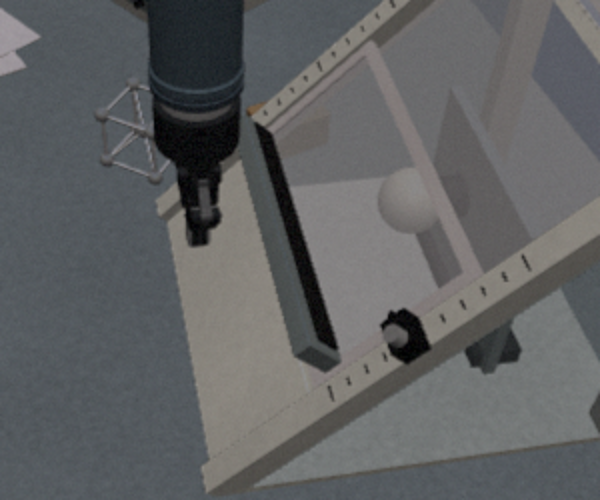

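The fingers hang mid-lip, in front of and below its lower edge. I'll creep forward until they touch.

>>> apply_moves([
  [-12,0,-3],
  [-24,0,-5],
  [-30,0,-5],
  [-34,0,-5],
  [-37,0,-5],
  [-39,0,-5],
], jaw=[-1,-1,-1,-1,-1,-1], yaw=[0,0,0,0,0,0])

```text
time: 2.3
tcp_pos: [505.7, 55.4, 154.5]
orientation: [[-0.995, 0.099, -0.0], [0.099, 0.995, 0.0], [0.0, 0.0, -1.0]]
force: [-0.3, -0.3, 0.2]
finger_gap: -0.1
```

>>> apply_moves([
  [-1,0,0],
  [-2,0,0],
  [-3,0,0],
  [-4,0,0],
  [-5,0,0],
  [-6,0,0],
], jaw=[-1,-1,-1,-1,-1,-1], yaw=[0,0,0,0,0,0])

```text
time: 2.8
tcp_pos: [512.1, 54.2, 154.3]
orientation: [[-0.995, 0.1, -0.0], [0.1, 0.995, -0.0], [0.0, -0.0, -1.0]]
force: [0.1, 0.3, 0.2]
finger_gap: -0.2
```

>>> apply_moves([
  [-1,0,0],
  [-2,0,0],
  [-3,0,0],
  [-4,0,0],
  [-5,0,0],
  [-6,0,0],
], jaw=[-1,-1,-1,-1,-1,-1], yaw=[0,0,0,0,0,0])

```text
time: 3.3
tcp_pos: [514.4, 54.0, 154.0]
orientation: [[-0.995, 0.099, -0.008], [0.099, 0.995, 0.0], [0.008, -0.0, -1.0]]
force: [-15.3, -0.2, 10.9]
finger_gap: -0.0
```

Contact: the force shows the lip edge dragging upward on the fingers. I'll now move at 45°, up and in together.

>>> apply_moves([
  [0,0,-2],
  [-1,0,-4],
  [-3,0,-6],
  [-5,0,-8],
  [-7,0,-10],
  [-9,0,-12],
  [-11,0,-14],
  [-13,0,-16],
  [-15,0,-18],
  [-17,0,-20],
  [-19,0,-22],
  [-21,0,-24],
], jaw=[-1,-1,-1,-1,-1,-1,-1,-1,-1,-1,-1,-1], yaw=[0,0,0,0,0,0,0,0,0,0,0,0])

```text
time: 4.3
tcp_pos: [537.7, 51.8, 178.0]
orientation: [[-0.995, 0.099, -0.004], [0.099, 0.995, 0.0], [0.004, 0.0, -1.0]]
force: [-6.4, 0.1, 0.5]
finger_gap: -0.1
```

```bash
python3 - <<'E'
from h import *
import cv2
s=telemetry.get_state();print(s['tcp_pos'],s['force'])
for n in("side","scene"):
    p,d=cams.grab_frame(n);cv2.imwrite(f"pics/{n}3.png",cv2.resize(p[130:330,250:450],None,fx=3,fy=3))
E
```

```text
[537.72607317  51.77246222 178.01497542] [-6.41667672  0.1387108   0.47566557]
```

View pics/side3.png

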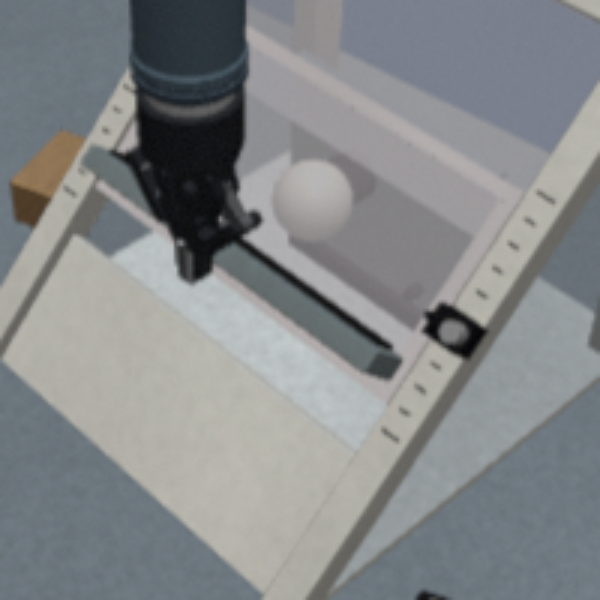

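View pics/scene3.png

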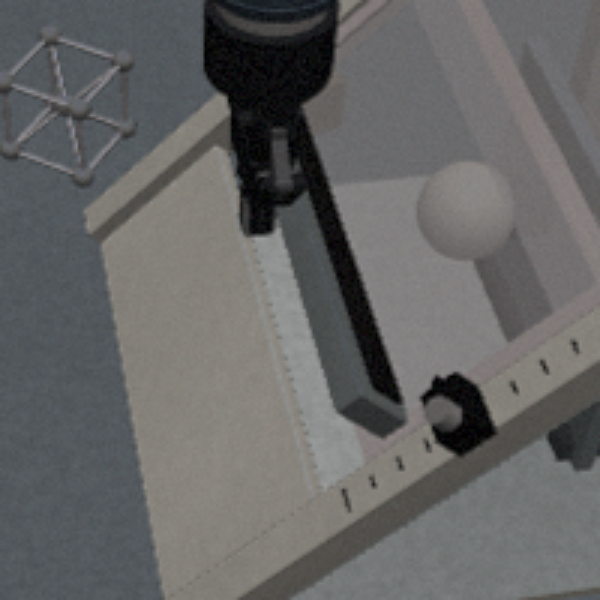

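The window is moving: the lip's end is at about side (376,252) and scene (375,270), still below the pointer. I'll measure what is left.

```bash
cat >> h.py <<'E'
th=-0.1;O=np.array([450,57,0.]);ex=np.array([np.cos(th),np.sin(th),0]);ey=np.array([-np.sin(th),np.cos(th),0]);ez=np.array([0,0,1.])
up=(ex+ez)/2**.5;out=(ez-ex)/2**.5
def enc(X): X=X-O; return np.array([X@up,X@ey,X@out])
def wor(s,y,o): return O+s*up+y*ey+o*out
E
python3 - <<'E'
from h import *
import cv2
np.set_printoptions(precision=1,suppress=True)
for n in("side","scene"):
    b=cv2.imread(f"pics/{n}3.png"); c=b[300:420,330:510] if n=="side" else b[350:480,320:515]
    cv2.imwrite(f"pics/{n}3z.png",cv2.resize(cv2.convertScaleAbs(c,alpha=1.8),None,fx=4,fy=4,interpolation=cv2.INTER_CUBIC))
for s in (190,195,200,205,240,245,250):
  print(s,[((proj(n,wor(s+a,-160,o))-k)*3) for n,k in(("side",(250,130)),("scene",(250,130))) for a,o in((-10,51),(10,51),(10,6),(-10,6))] if s<210 else [((proj(n,wor(s,-166,28))-k)*3) for n,k in(("side",(250,130)),("scene",(250,130)))])
E
```

```text
190 [array([350.5, 379.9]), array([365.8, 356.3]), array([393.4, 365.1]), array([378.4, 387.9]), array([316.6, 419.1]), array([343.2, 400.3]), array([391.8, 428.8]), array([365.5, 446.7])]
195 [array([354.3, 374. ]), array([369.7, 350.3]), array([397.1, 359.3]), array([382.2, 382.2]), array([323.2, 414.4]), array([350. , 395.6]), array([398.5, 424.3]), array([372. , 442.2])]
200 [array([358.1, 368.1]), array([373.5, 344.4]), array([400.9, 353.6]), array([385.9, 376.5]), array([329.8, 409.8]), array([356.8, 390.8]), array([405.2, 419.7]), array([378.6, 437.8])]
205 [array([362. , 362.2]), array([377.4, 338.4]), array([404.6, 347.8]), array([389.6, 370.8]), array([336.5, 405.1]), array([363.6, 386. ]), array([411.9, 415.2]), array([385.2, 433.3])]
240 [array([417. , 318.3]), array([426. , 385.5])]
245 [array([420.9, 312.4]), array([433.1, 380.7])]
250 [array([424.8, 306.5]), array([440.2, 375.8])]
```

View pics/side3z.png

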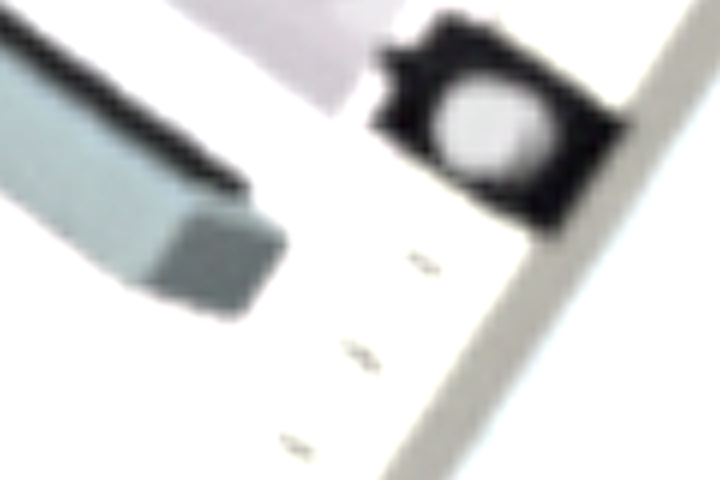

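View pics/scene3z.png

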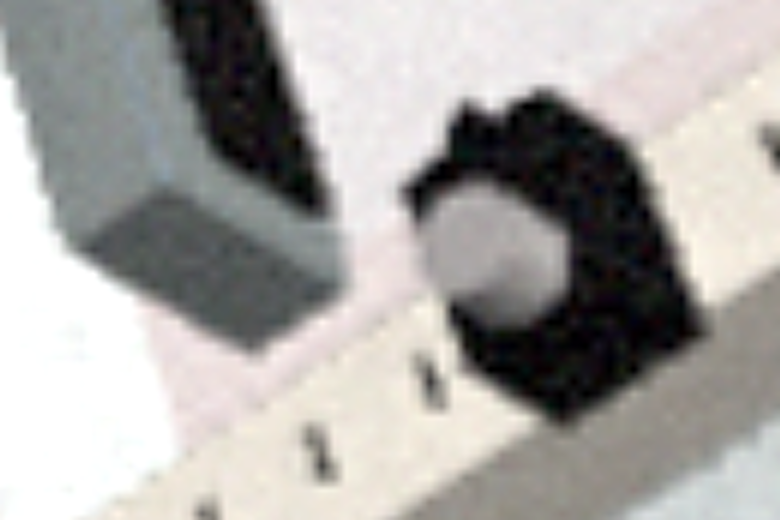

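About 47 mm of slope remains, about 33 mm each in x and z, and both views agree. I'll go 28 mm, then check.

>>> apply_moves([
  [-2,0,-2],
  [-4,0,-4],
  [-6.5,0,-6.5],
  [-9,0,-9],
  [-12,0,-12],
  [-15,0,-15],
  [-18,0,-18],
  [-21,0,-21],
  [-24,0,-24],
  [-26,0,-26],
  [-28,0,-28],
  [-28,0,-28],
], jaw=[-1,-1,-1,-1,-1,-1,-1,-1,-1,-1,-1,-1], yaw=[0,0,0,0,0,0,0,0,0,0,0,0])

```text
time: 5.4
tcp_pos: [566.3, 49.0, 206.6]
orientation: [[-0.995, 0.099, -0.002], [0.099, 0.995, 0.0], [0.002, 0.0, -1.0]]
force: [-6.2, 1.2, 3.0]
finger_gap: -0.2
```

```bash
python3 - <<'E'
from h import *
import cv2
s=telemetry.get_state();print(s['tcp_pos'],s['force'])
np.set_printoptions(precision=1,suppress=True)
pre=[]
for n,x,y in(("side",355,210),("scene",355,235)):
    p,d=cams.grab_frame(n);cv2.imwrite(f"pics/{n}4f.png",p);c=p[y:y+50,x:x+65]
    pre.append(cv2.resize(cv2.convertScaleAbs(c,alpha=1.7),(780,600) if 0 else (585,450),interpolation=cv2.INTER_CUBIC)[:, :390*1+195])
    for S in(235,240,245):
        print(n,S,[(proj(n,wor(S+a,-160,o))-(x,y))*9 for a,o in((-10,51),(10,51),(10,6),(-10,6))],(proj(n,wor(S,-166,28))-(x,y))*9)
    cv2.imwrite(f"pics/{n}4.png",pre[-1])
E
```

```text
[566.25531143  49.00730003 206.5765766 ] [-6.1977134   1.21029051  3.01489873]
side 235 [array([210.6, 259.4]), array([257.4, 187.2]), array([336.9, 219.5]), array([291.5, 289. ])] [294.4 252.7]
side 240 [array([222.2, 241.4]), array([269.2, 169.1]), array([348.4, 202. ]), array([302.8, 271.6])] [306. 235.]
side 245 [array([233.9, 223.3]), array([281. , 150.9]), array([359.8, 184.5]), array([314.2, 254.3])] [317.7 217.2]
scene 235 [array([187.2, 183.8]), array([271.2, 124.7]), array([414. , 216.7]), array([331.3, 272.8])] [312.1 226. ]
scene 240 [array([208. , 169.2]), array([292.5, 109.7]), array([435. , 202.4]), array([351.8, 258.9])] [333.1 211.6]
scene 245 [array([229. , 154.4]), array([313.9,  94.6]), array([456. , 188.1]), array([372.5, 244.9])] [354.3 197.1]
```

View pics/side4.png

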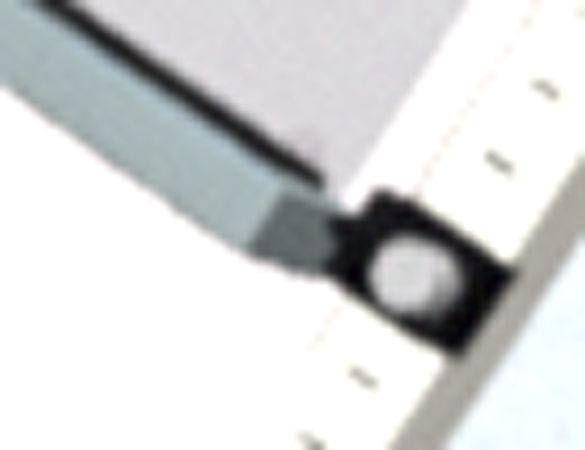

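View pics/scene4.png

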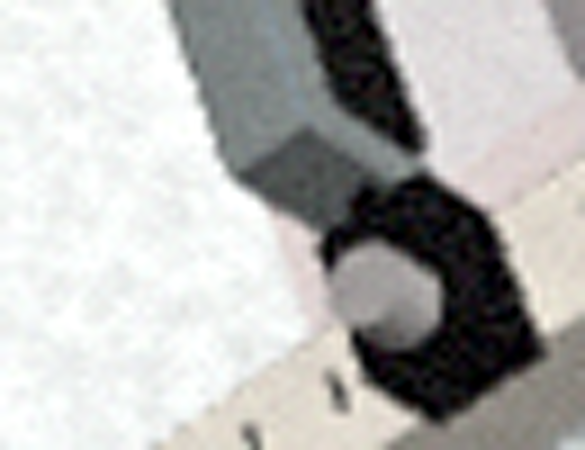

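The views agree that about 6 mm of slope remains: 4 mm more in x and z.

>>> apply_moves([
  [-1,0,-1],
  [-2,0,-2],
  [-3,0,-3],
  [-4,0,-4],
  [-4,0,-4],
  [-4,0,-4],
], jaw=[-1,-1,-1,-1,-1,-1], yaw=[0,0,0,0,0,0])

```text
time: 6.0
tcp_pos: [569.9, 48.7, 210.3]
orientation: [[-0.995, 0.099, -0.002], [0.099, 0.995, 0.0], [0.002, 0.0, -1.0]]
force: [-6.2, 1.9, 2.4]
finger_gap: -0.1
```

>>> apply_moves([
  [3,0,0],
  [8,0,0],
  [15,0,0],
  [25,0,0],
  [40,0,0],
  [60,0,0],
  [80,0,0],
  [100,0,0],
  [120,0,0],
  [140,0,0],
  [140,0,0],
  [140,0,0],
], jaw=[-1,-1,-1,-1,-1,-1,-1,-1,-1,-1,-1,-1], yaw=[0,0,0,0,0,0,0,0,0,0,0,0])

```text
time: 7.0
tcp_pos: [430.6, 62.5, 210.7]
orientation: [[-0.995, 0.099, 0.001], [0.099, 0.995, -0.0], [-0.001, -0.0, -1.0]]
force: [0.5, -0.4, -0.0]
finger_gap: 0.3
```

```bash
python3 - <<'E'
from h import *
import cv2
s=telemetry.get_state();print(s['tcp_pos'],s['force'])
np.set_printoptions(precision=1,suppress=True)
for n,x,y in(("side",355,210),("scene",355,235)):
    p,d=cams.grab_frame(n);cv2.imwrite(f"pics/{n}5f.png",p);c=p[y:y+50,x:x+65]
    cv2.imwrite(f"pics/{n}5.png",cv2.resize(cv2.convertScaleAbs(c,alpha=1.7),(585,450),interpolation=cv2.INTER_CUBIC))
    for S in(245,250):
        print(n,S,[(proj(n,wor(S+a,-160,o))-(x,y))*9 for a,o in((-10,51),(10,51),(10,6),(-10,6))],(proj(n,wor(S,-166,28))-(x,y))*9)
E
```

```text
[430.5743676   62.53165078 210.73266237] [ 0.47980718 -0.35765934 -0.04165757]
side 245 [array([233.9, 223.3]), array([281. , 150.9]), array([359.8, 184.5]), array([314.2, 254.3])] [317.7 217.2]
side 250 [array([245.7, 205.3]), array([292.8, 132.7]), array([371.3, 167. ]), array([325.5, 236.9])] [329.3 199.4]
scene 245 [array([229. , 154.4]), array([313.9,  94.6]), array([456. , 188.1]), array([372.5, 244.9])] [354.3 197.1]
scene 250 [array([250. , 139.6]), array([335.4,  79.5]), array([477.2, 173.7]), array([393.2, 230.8])] [375.5 182.5]
```

View pics/side5.png

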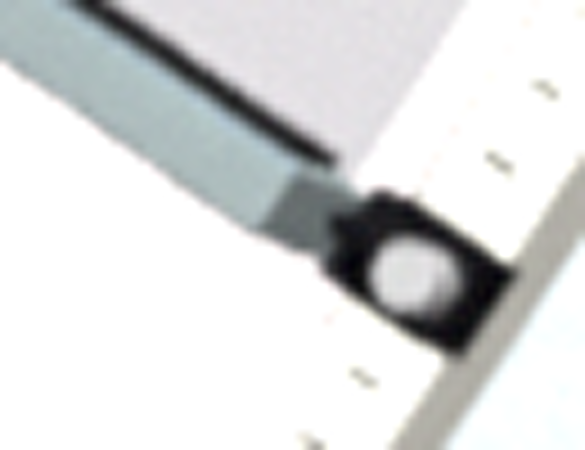

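View pics/scene5.png

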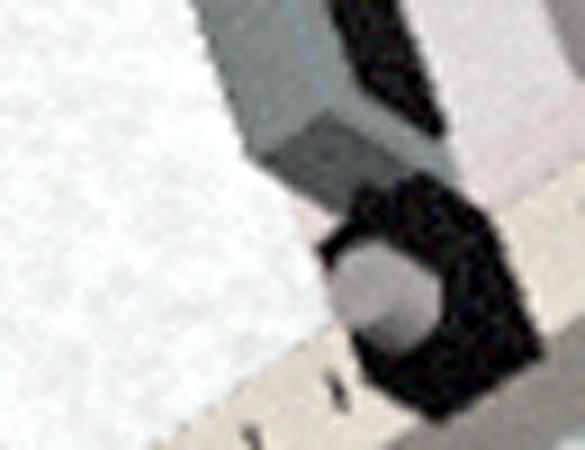

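View pics/scene5f.png

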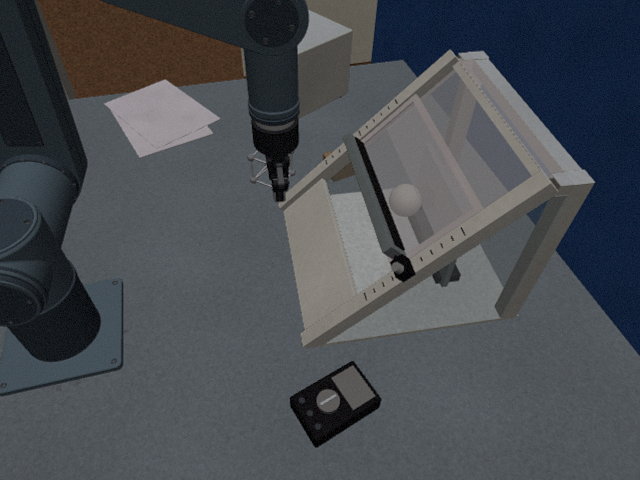

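The final views put the lip within about 1 mm of the pointer tip along the slope, and the arm is clear. The pointer, meter and lattice look unmoved. I'm handing in.

```bash
python3 -c "
from workcell import close_job
print(close_job())"
```

```text
the job is handed in; nothing more can be done
None
```

I pushed the window up with the closed fingers against the lower outer edge of the lip, moving up and in at 45°. I stopped level with the pointer, backed straight off and handed in at about 7 s; no verdict is reported.

- **Lip against pointer:** after I backed off, the lip was about 1 mm below the pointer tip in the scene view and about 0.3 mm below it in the side view. The tip is only a few pixels across, so trust that to 2–3 mm; the limit is 10 mm.
- **Window travel:** it slid about 80 mm up the slope, well past the 45 mm mark.
- **Forces:** about 6 N while pushing, with one reading near 19 N at first contact. After release the reading was about 0.5 N, which is noise level.
- **Bystanders and pointer:** the pointer, meter and lattice looked unmoved. The arm partly hid the lattice, I didn't recheck the carton, and I compared all of these by eye only. The fingers stayed at mid-lip, away from them.

No check failed. The two views put the lip and the tip 2–3 mm apart in absolute position, but they agreed on the gap between lip and tip to about 1 mm.

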